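# Set the air bleed on the pit bench

### The job

First press the sprung yellow-padded supply lever down until its detent holds it. Then take the white crank knob on the blue valve wheel, screw the valve shut (clockwise) to its stop, back it off exactly two turns, and finish there with the gripper still gripping the knob so that the wheel cannot creep back. Leave the other things on the bench where they are.

Things in the scene. Friction and masses are not known exactly. Their poses are not given: they have to be found in the camera images.
- supply_unit: fixed air supply unit (grey base plate 120 x 80 mm, blue cheeks 90 mm high). Origin on the bench below the lever's pivot; the pivot axis runs along this body's y, 75 mm above the bench; the lever points along this body's -x.
- supply_lever (a joint): angle of the supply lever in rad: 0 = up at rest (lever rising 0.4 rad from pivot to pad), grows as the pad is pressed down, 0.65 = lower stop. A spring pushes it up with about 9 N at the pad; past about 0.42 the detent snaps it to the lower stop and holds it there (5 N or more at the pad would pull it out).
- lever_pad (a point): centre of the top face of the lever's yellow pad, 36 x 34 mm, 100 mm from the pivot; about 123 mm above the bench when up, 60 mm when latched down, where the pad slopes 0.25 rad down away from the pivot.
- needle_unit: fixed brass needle valve on a round 90 mm flange, pressure gauge on its +x side (gauge top at 69 mm). Origin on the bench on the vertical axis of the wheel. The wheel lies level, 108 mm over its rim, rim top 101 mm above the bench.
- needle_valve (a joint): angle of the valve wheel in rad: 0 = shut against its stop, grows as it opens (anticlockwise seen from above); one turn is 6.283. At the start it is roughly half a turn to a little over one turn open. At 0 the knob lies along the needle_unit's +x from the wheel's axis. Stiff stem: turning takes 2 to 5 N at the knob; opened beyond about 1.5 turns, it creeps shut when let go.
- crank_knob: white upright cylindrical knob, 20 mm across and 42 mm high, that spins freely on its pin on the wheel, 48 mm from the wheel's axis. Origin at the centre of its underside, 103 mm above the bench (top at 145 mm); z up.
- foam_tyre: small black foam tyre lying flat, 60 mm across, 28 mm high. Bystander; origin at the centre of its underside.
- battery: blue battery pack 138 x 46 x 25 mm lying flat. Bystander; origin at the centre of its underside.
- driver: orange-handled screwdriver 190 mm long lying flat. Bystander; origin under its middle.
- grease_jar: jar 42 mm across, 45 mm high. Bystander; origin at the centre of its underside.
- model_car: model racing car on its wheels, about 195 mm (x) x 300 mm (y) x 65 mm high. Bystander; origin at the centre of its underside.
Mind the look-alikes: they are no part of the job. Leave any turquoise look-alike of the needle_unit alone.

How it is judged:
On the way, in this order (a step that is already met when the one before it is completed fails the run):
1. the supply lever is down in its detent (value of joint supply_lever above 0.58 rad), for 0.2 s.
2. the valve is shut against its stop (value of joint needle_valve below 0.1 rad), for 0.1 s.
At the end, for the whole second after the job is handed in: the lever is latched down (over 0.58 rad), the valve stands two turns open from its stop (12.57 rad, within 0.26 rad or 15 degrees), and the fingers still grip the crank knob with more than 1.5 N (value of joint supply_lever above 0.58 rad and value of joint needle_valve between 12.306 and 12.826 rad and contact force between the fingers and crank_knob above 1.5 N); the arm keeps its last pose, push and grip.
It fails at once if one of the other things on the bench is moved by more than 20 mm (distance of any of foam_tyre, battery, driver, grease_jar, model_car from where it was at the start of the episode above 0.02 m).
It also fails if it takes over 69 s, if anything falls off the work surface, if the arm or the gripper's body presses on something with over 40 N, if the wrist force passes 120 N, or if a joint passes its speed limit or range.

### The arm

A 7-joint arm with a two-finger parallel gripper is mounted at the origin on the work surface. World frame = base frame: x ahead of the robot, y to its left, z up, the work surface at z = 0. Lengths are in m, angles in rad, forces in N, time in s.
With the tool pointing down it reaches from about 0.4 to 0.85 m from the base axis. Payload 4.5 kg.
Tool frame: the origin (TCP) lies midway between the tips of the shut fingers; the grasp point (between the pads) lies r.tcp_to_grasp behind it (r.tcp_to_grasp is the distance from the TCP to the grasp point, in m); z points along the fingers, y is the line along which they close (so a half turn about z gives the same grasp; the last joint's range is limited). The gripper opens to 88 mm and grips with 3 to 60 N. Pads are 18 mm wide; open, the fingers measure 123 mm over their backs; the gripper's body (75 mm by 187 mm) begins 45 mm behind the grasp point.
Start: joints at [1.181, 0.689, -0.195, 1.565, 0.157, 0.902, -0.215], TCP at [0.257, -0.57, 0.239] pointing down, gripper open.
Joint ranges: [-3.01, 3.01], [-0.46, 2.08], [-1.47, 1.51], [0.13, 2.56], [-1, 4.14], [0.04, 2.09], [-2.66, 2.66]. Speed limits (rad/s): [2.57, 2.57, 3.14, 3.14, 3.14, 3.14, 3.14].

### API

Orientations are given as a unit quaternion [w, x, y, z].
In Python, from bench import r gives the robot as it stands. The module is installed in compiled form; this text tells all that it offers.
- The arm moves only by the shell command python3 -m creep 'ROWS'. ROWS is JSON, a list of rows, each a list of 3 entries, a list of its own where there are three numbers: the shift along the tool's x, y, z in m, then the turn, a rotation vector about the tool's x, y, z in degrees, then the closure, from -1 (fully open) to 1 (shut). In form: [[[dx, dy, dz], [rx, ry, rz], gripper], ...]. A call has exactly 5 rows; each row shifts and turns the commanded pose from where the row before left it, along the tool's axes as they then stand; what a row does not reach is not made up. A row lasts 1/12 s, in which the tool goes at most 41.7 mm and 7.16 degrees, less where a joint would pass 70% of its speed; a pose out of reach is approached as far as the arm can. A call with a gripper value outside its range is refused whole. The fingers move at their own pace and stop on an object; the grip force is fixed at half the most. Time passes only in rows, so rows that do not move let the fingers close, or fill a call up. It gives the time, the measured TCP pose, the force, the opening and the grip force at its end, in the units of the state.
- r.get_obs(): the state, without advancing time (a new reading comes with each control period).
- r.snapshot(name): name is "scene" or "side" or "wrist"; returns a dict with "image" (480x640x3 uint8, red, green, blue), "fx", "fy", "cx", "cy" (pixels), "extrinsics" (4x4, takes a point from world to camera coordinates); the wrist camera has in their place "hand_eye" (4x4, takes a point from camera to tool coordinates, whose origin is the TCP and whose axes are the flange's). Camera axes: x right, y down, z forward; pixel columns grow to the right and rows downward; lengths in m; the calibration is good to about 2 mm. A picture is of the moment at which its call begins: read the wrist's pose just before it. There is no depth.
- r.job_done(): hands the job in; it is judged then, once.
The state is a dict: "time": time; "q": joint angles; "dq": joint speeds; "tau": joint torques, N m; "tool_pos": TCP position; "tool_rot": TCP orientation; "ft_force": force on the tool from outside, world axes, zero at the start; "moment": the same for the moment, N m; "finger_gap": finger opening in m; "grip_force": force on a finger pad.
Only numpy, scipy, OpenCV 4.12 (cv2) and the standard library are available. Lean on these libraries where they do the work, as an engineer would, in place of code of your own. Each camera call takes 0.05 s, during which the arm holds its last target. There are 200 camera calls.

## Working session

There is one attempt and no reset: what is moved stays moved. The work goes in short steps, Python scripts to look and compute and a shell command to move; the robot and the scene stay as the last step left them, time stands still between calls to the robot, and variables do not carry over. Pictures are saved under pics/ and viewed, at most 10 in all, crops included, and the job is handed in when it is done.

```bash
mkdir -p pics; cat > h.py <<'E'
from bench import r
import numpy as np,cv2,json
from scipy.spatial.transform import Rotation as R
def snap(n,f):
    o=r.get_obs(); s=r.snapshot(n); cv2.imwrite('pics/'+f,s['image'][:,:,::-1])
    d={k:np.array(v).tolist() for k,v in s.items() if k!='image'}
    d['p']=list(o['tool_pos']);d['q']=list(o['tool_rot'])
    json.dump(d,open('pics/'+f+'.json','w'))
def pix(f,u,v,z):
    d=json.load(open('pics/'+f+'.json'))
    c=np.array([(u-d['cx'])/d['fx'],(v-d['cy'])/d['fy'],1])
    if 'extrinsics' in d:
        T=np.linalg.inv(np.array(d['extrinsics']))
    else:
        W=np.eye(4);W[:3,:3]=R.from_quat(d['q'],scalar_first=True).as_matrix();W[:3,3]=d['p'];T=W@np.array(d['hand_eye'])
    a=T[:3,:3]@c;o=T[:3,3]
    return o+a*(z-o[2])/a[2]
def proj(f,P):
    d=json.load(open('pics/'+f+'.json'));E=np.array(d['extrinsics']);c=E[:3,:3]@np.array(P)+E[:3,3]
    return c[0]/c[2]*d['fx']+d['cx'],c[1]/c[2]*d['fy']+d['cy']
E
python3 - <<'E'
from h import *
o=r.get_obs();print({k:np.round(v,3) for k,v in o.items()},r.tcp_to_grasp)
print(R.from_quat(o['tool_rot'],scalar_first=True).as_matrix().round(3))
snap('scene','s1.png');snap('side','d1.png')
E
```

```text
{'time': np.float64(0.0), 'q': array([ 1.181,  0.69 , -0.195,  1.566,  0.157,  0.903, -0.215]), 'dq': array([ 0.001, -0.001, -0.   , -0.   ,  0.   ,  0.   ,  0.002]), 'tau': array([-0.0000e+00, -5.2757e+01, -1.2670e+00, -1.5343e+01, -5.3000e-02,
        7.0000e-03,  0.0000e+00]), 'tool_pos': array([ 0.257, -0.569,  0.238]), 'tool_rot': array([-0.001,  0.978,  0.21 , -0.   ]), 'ft_force': array([0.992, 0.349, 0.237]), 'moment': array([ 0.017,  0.058, -0.055]), 'grip_force': np.float64(0.0), 'finger_gap': np.float64(0.088)} 0.0187
[[ 0.911  0.411 -0.001]
 [ 0.411 -0.911  0.002]
 [-0.    -0.002 -1.   ]]
```

View pics/s1.png

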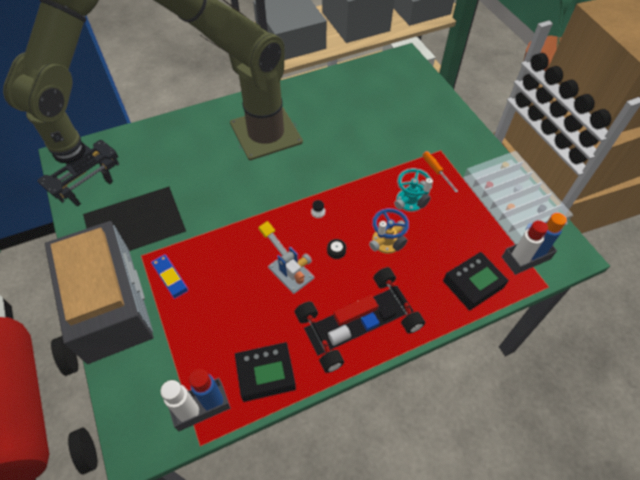

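View pics/d1.png

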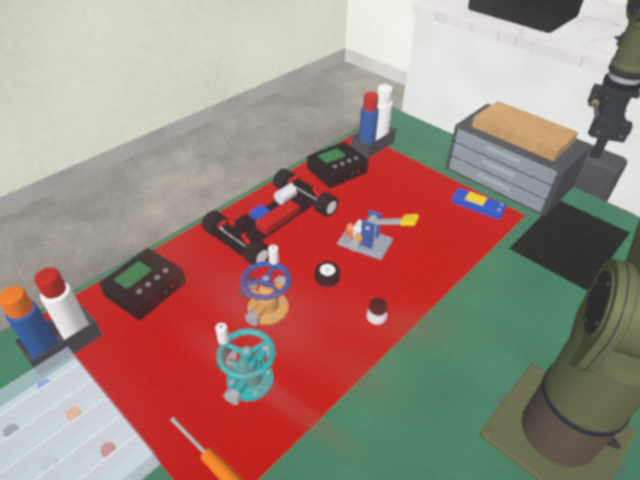

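Scene: the blue-wheel valve is at about (389,228), with a turquoise look-alike at (413,188). The yellow lever pad is at (267,229) and its unit at (290,268). In the side view the blue wheel is at (266,282) with its knob at (273,254), the turquoise wheel is at (246,352), and the pad is at (410,220). I'll enlarge both views.

```bash
python3 - <<'E'
from h import *
a=cv2.imread('pics/s1.png');b=cv2.imread('pics/d1.png')
A=cv2.resize(a[195:305,240:440],(800,440),interpolation=cv2.INTER_CUBIC)
cv2.imwrite('pics/c1.png',A)
B=cv2.resize(b[190:340,230:430],(800,600),interpolation=cv2.INTER_CUBIC)
cv2.imwrite('pics/c2.png',B)
E
```

```text
(no output)
```

View pics/c1.png

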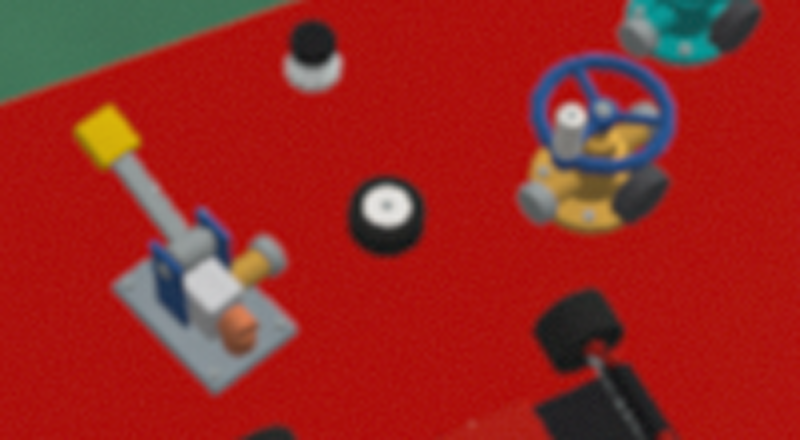

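View pics/c2.png

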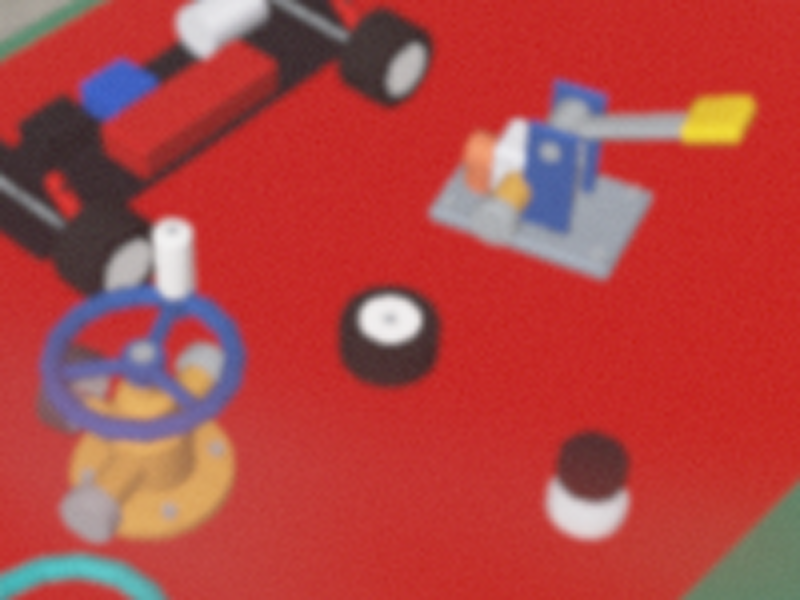

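Both crops confirm the choice. The blue wheel sits on brass with a white upright knob: knob top at scene (382.8,223.5) and side (273.2,246.5), hub at scene (390.8,222) and side (265.8,278). The pad centre is at scene (266.8,228.8) and side (410,218.8).

```bash
python3 - <<'E'
from h import *
def two(n,a,b,z):
    print(n,pix('s1.png',*a,z).round(3),pix('d1.png',*b,z).round(3))
S=lambda u,v:(240+u/4,195+v/4); D=lambda u,v:(230+u/4,190+v/4)
two('knobtop',S(571,114),D(173,226),.145)
two('hub',S(603,110),D(143,350),.1)
two('rim',S(603,113),D(143,362),.1)
two('pad',S(107,133),D(722,116),.123)
two('pivotplate c',S(205,327),D(545,215),0)
two('plate corners1',S(112,288),D(650,193),.005)
two('c2',S(215,392),D(428,213),.005)
two('c3',S(297,328),D(606,277),.005)
two('lever root',S(190,245),D(572,115),.085)
two('gauge',S(640,195),D(65,385),.05)
two('port',S(537,203),D(90,512),.03)
two('tyre',S(387,205),D(390,320),.028)
two('jar',S(312,42),D(593,465),.045)
E
```

```text
knobtop [0.614 0.131 0.145] [0.61  0.128 0.145]
hub [0.594 0.173 0.1  ] [0.589 0.172 0.1  ]
rim [0.596 0.172 0.1  ] [0.583 0.177 0.1  ]
pad [ 0.48  -0.169  0.123] [ 0.47  -0.168  0.123]
pivotplate c [ 0.588 -0.144  0.   ] [ 0.565 -0.139  0.   ]
plate corners1 [ 0.531 -0.195  0.005] [ 0.527 -0.197  0.005]
c2 [ 0.643 -0.159  0.005] [ 0.615 -0.084  0.005]
c3 [ 0.619 -0.084  0.005] [ 0.501 -0.119  0.005]
lever root [ 0.568 -0.143  0.085] [ 0.557 -0.144  0.085]
gauge [0.644 0.184 0.05 ] [0.636 0.19  0.05 ]
port [0.608 0.119 0.03 ] [0.573 0.228 0.03 ]
tyre [0.562 0.016 0.028] [0.556 0.016 0.028]
jar [0.411 0.022 0.045] [0.397 0.029 0.045]
```

```bash
python3 -m creep '[[[0,0,0],[0,0,4.86],1],[[0,0,0],[0,0,4.86],1],[[0,0,0],[0,0,4.86],1],[[0,0,0],[0,0,4.86],1],[[0,0,0],[0,0,4.86],1]]'
python3 - <<'E'
from h import *
o=r.get_obs();print(R.from_quat(o['tool_rot'],scalar_first=True).as_matrix().round(3))
print(pix('s1.png',413,177,.1),pix('d1.png',246,349,.1),'turq knob',pix('d1.png',221,326,.145), 'cabinet', pix('s1.png',130,225,.12),pix('d1.png',545,205,0), 'batt',pix('s1.png',170,275,.02))
E
```

```text
time: 0.52
tool_pos: [0.2569, -0.5694, 0.2382]
tool_rot: [-0.0, 1.0, -0.002, -0.0]
ft_force: [0.6, -0.8, 0.5]
finger_gap: 0.0567
grip_force: 0.0
[[ 1.    -0.004 -0.   ]
 [-0.004 -1.     0.001]
 [-0.    -0.001 -1.   ]]
[0.46855957 0.32139564 0.1       ] [0.48387256 0.3145991  0.1       ] turq knob [0.52683601 0.33127556 0.145     ] cabinet [ 0.30851806 -0.51735995  0.12      ] [ 3.10208552e-01 -6.07521259e-01  1.11022302e-16] batt [ 0.44872664 -0.46489636  0.02      ]
```

```bash
python3 -m creep '[[[0.01,-0.036,0],[0,0,0],1],[[0.01,-0.036,0],[0,0,0],1],[[0.01,-0.036,0],[0,0,0],1],[[0.02,-0.034,0],[0,0,0],1],[[0.02,-0.034,0],[0,0,0],1]]' | head -2
python3 -m creep '[[[0.02,-0.034,0],[0,0,0],1],[[0.02,-0.034,0],[0,0,0],1],[[0.02,-0.034,0],[0,0,0],1],[[0.02,-0.034,0],[0,0,0],1],[[0.02,-0.034,0],[0,0,0],1]]' | head -2
python3 -m creep '[[[0.02,-0.034,0.01],[0,0,0],1],[[0.02,-0.021,0.01],[0,0,0],1],[[0.006,0,0.03],[0,0,0],1],[[0,0,0.02],[0,0,0],1],[[0,0,0],[0,0,0],1]]'
python3 - <<'E'
from h import *
snap('scene','s2.png');snap('side','d2.png')
a=cv2.imread('pics/s2.png');b=cv2.imread('pics/d2.png')
A=cv2.resize(a[160:285,215:315],(400,500),interpolation=cv2.INTER_CUBIC)
B=cv2.resize(b[130:255,350:450],(400,500),interpolation=cv2.INTER_CUBIC)
cv2.imwrite('pics/c3.png',np.hstack([A,B]))
E
```

```text
time: 0.93
tool_pos: [0.3267, -0.392, 0.2385]
time: 1.35
tool_pos: [0.4276, -0.2219, 0.2386]
time: 1.77
tool_pos: [0.4713, -0.1672, 0.1655]
tool_rot: [-0.001, 1.0, 0.001, -0.003]
ft_force: [-0.0, 0.2, 0.1]
finger_gap: 0.0005
grip_force: 0.0
```

View pics/c3.png

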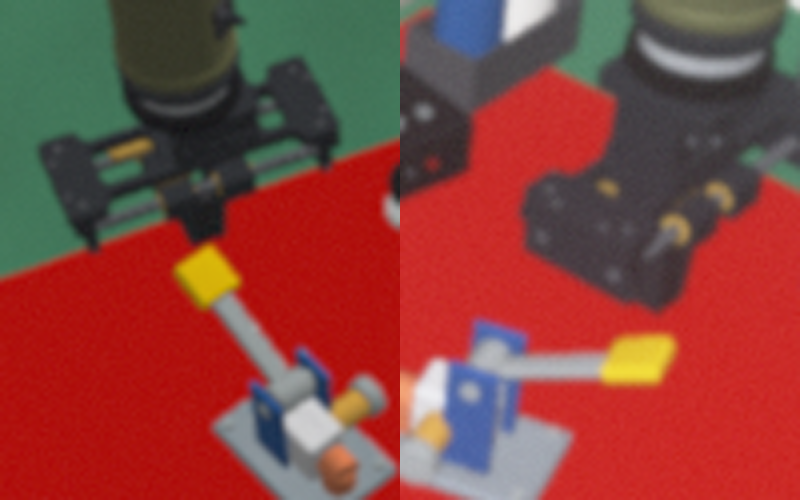

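The crop shows the shut fingertips just above the yellow pad in both views, so I can press.

```bash
python3 -m creep '[[[0,0,0.02],[0,0,0],1],[[0,0,0.02],[0,0,0],1],[[0,0,0.01],[0,0,0],1],[[0,0,0.01],[0,0,0],1],[[0,0,0.01],[0,0,0],1]]'
python3 -m creep '[[[0,0,0.01],[0,0,0],1],[[0,0,0.01],[0,0,0],1],[[0,0,0.01],[0,0,0],1],[[0,0,0.006],[0,0,0],1],[[0,0,0],[0,0,0],1]]'
```

```text
time: 2.28
tool_pos: [0.4728, -0.1702, 0.0999]
tool_rot: [0.001, 1.0, -0.001, 0.0]
ft_force: [-1.9, -1.1, 5.0]
finger_gap: 0.0009
grip_force: 2.0
time: 2.7
tool_pos: [0.4737, -0.1689, 0.0639]
tool_rot: [0.0, 1.0, -0.0, 0.001]
ft_force: [-2.7, 0.8, 17.8]
finger_gap: 0.0007
grip_force: 8.7
```

```bash
python3 -m creep '[[[0,0,0.002],[0,0,0],1],[[0,0,0],[0,0,0],1],[[0,0,0],[0,0,0],1],[[0,0,0],[0,0,0],1],[[0,0,0],[0,0,0],1]]'
python3 -m creep '[[[0,0,-0.01],[0,0,0],1],[[0,0,-0.02],[0,0,0],1],[[0,0,-0.03],[0,0,0],1],[[0,0,-0.04],[0,0,0],1],[[-0.02,0,-0.01],[0,0,0],1]]'
python3 - <<'E'
from h import *
snap('scene','s3.png');snap('side','d3.png')
a=cv2.imread('pics/s3.png');b=cv2.imread('pics/d3.png')
A=cv2.resize(a[160:285,215:315],(400,500),interpolation=cv2.INTER_CUBIC)
B=cv2.resize(b[130:255,350:450],(400,500),interpolation=cv2.INTER_CUBIC)
cv2.imwrite('pics/c4.png',np.hstack([A,B]))
E
```

```text
time: 3.12
tool_pos: [0.4738, -0.1689, 0.0635]
tool_rot: [0.0, 1.0, -0.0, 0.001]
ft_force: [-5.4, 1.6, 32.6]
finger_gap: 0.0002
grip_force: 16.2
time: 3.53
tool_pos: [0.4599, -0.1693, 0.175]
tool_rot: [0.001, 1.0, 0.001, 0.007]
ft_force: [0.7, 0.2, 0.5]
finger_gap: 0.0006
grip_force: 0.0
```

View pics/c4.png

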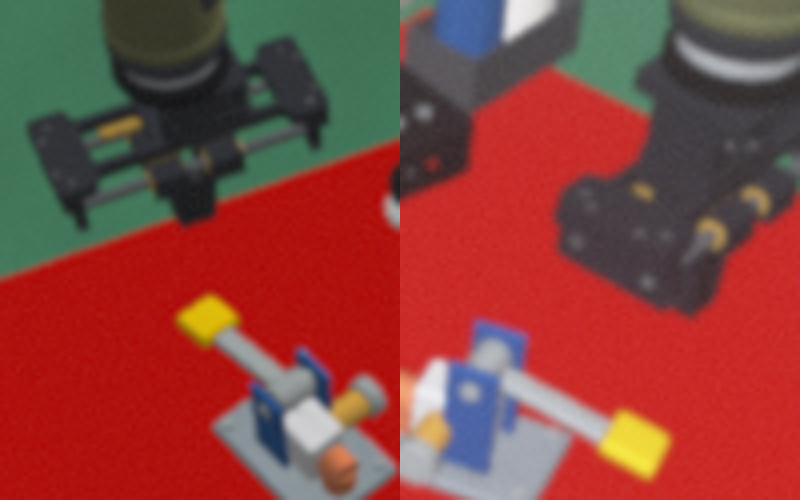

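The pad is now low and the lever slopes downward in both views, so it is latched. Next I go above the knob.

```bash
python3 -m creep '[[[0.017,-0.03,-0.01],[0,0,0],-1],[[0.017,-0.033,-0.01],[0,0,0],-1],[[0.017,-0.033,-0.01],[0,0,0],-1],[[0.017,-0.033,0],[0,0,0],-1],[[0.017,-0.033,0],[0,0,0],-1]]' | head -2
python3 -m creep '[[[0.017,-0.033,0],[0,0,0],-1],[[0.017,-0.033,0],[0,0,0],-1],[[0.017,-0.033,0],[0,0,0],-1],[[0.017,-0.033,0],[0,0,0],-1],[[0.004,-0.005,0],[0,0,0],-1]]' | head -2
python3 -m creep '[[[0,0,0],[0,0,0],-1],[[0,0,0],[0,0,0],-1],[[0,0,0],[0,0,0],-1],[[0,0,0],[0,0,0],-1],[[0,0,0],[0,0,0],-1]]'
python3 -c "
from h import *
snap('wrist','w1.png')"
```

```text
time: 4.05
tool_pos: [0.5393, -0.0047, 0.2]
time: 4.47
tool_pos: [0.6119, 0.1401, 0.1988]
time: 4.88
tool_pos: [0.6099, 0.1283, 0.2007]
tool_rot: [0.0, 1.0, -0.001, -0.0]
ft_force: [0.4, -0.6, -0.4]
finger_gap: 0.0882
grip_force: 0.0
```

View pics/w1.png

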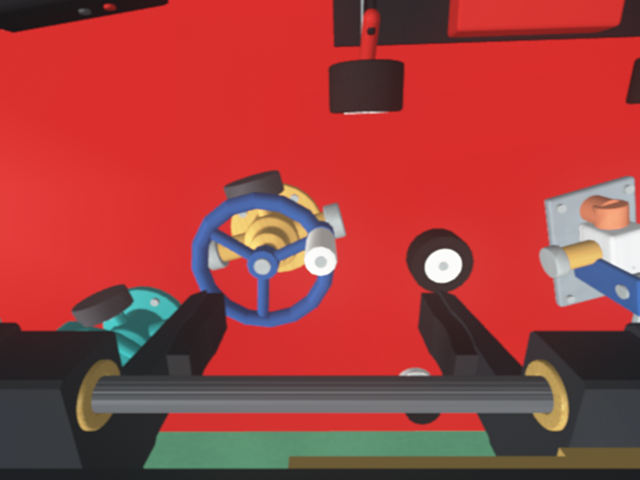

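The wrist view shows the knob top at (319,263), the hub at (262,264), the wheel rim centred at about (263,259), and the gauge at (254,185).

```bash
python3 -c "
from h import *
k=pix('w1.png',319,263,.145);h=pix('w1.png',262,263,.103);w=pix('w1.png',263,259.5,.1)
g=pix('w1.png',254,183,.045);b=pix('w1.png',272,243,.055)
print(k,h,w,g,b,np.linalg.norm((k-w)[:2]),np.linalg.norm((k-h)[:2]),np.degrees(np.arctan2(*(k-h)[[1,0]])),np.degrees(np.arctan2(*(g-w)[[1,0]])))"
```

```text
[0.61004121 0.12882358 0.145     ] [0.59290068 0.17081663 0.103     ] [0.59444388 0.17046047 0.1       ] [0.64143564 0.18381113 0.045     ] [0.59159703 0.16980752 0.055     ] 0.04446243005143166 0.04535651916509558 -67.79592425087313 15.860190417090827
```

```bash
python3 -m creep '[[[0.001,0,0.03],[0,0,0],-1],[[0,0,0.03],[0,0,0],-1],[[0,0,0.02],[0,0,0],-1],[[0,0,0.011],[0,0,0],-1],[[0,0,0],[0,0,0],-1]]'
python3 -m creep '[[[0,0,0],[0,0,0],1],[[0,0,0],[0,0,0],1],[[0,0,0],[0,0,0],1],[[0,0,0],[0,0,0],1],[[0,0,0],[0,0,0],1]]' | head -1
python3 -m creep '[[[0,0,0],[0,0,0],1],[[0,0,0],[0,0,0],1],[[0,0,0],[0,0,0],1],[[0,0,0],[0,0,0],1],[[0,0,0],[0,0,0],1]]'
```

```text
time: 5.35
tool_pos: [0.6096, 0.1293, 0.1075]
tool_rot: [0.001, 1.0, -0.0, -0.002]
ft_force: [0.1, -0.3, -0.5]
finger_gap: 0.088
grip_force: 0.0
time: 5.77
time: 6.18
tool_pos: [0.6112, 0.1302, 0.1097]
tool_rot: [0.0, 1.0, -0.0, -0.0]
ft_force: [-0.4, -0.1, -0.1]
finger_gap: 0.0239
grip_force: 0.0
```

```bash
python3 -m creep '[[[0,0,0],[0,0,0],1],[[0,0,0],[0,0,0],1],[[0,0,0],[0,0,0],1],[[0,0,0],[0,0,0],1],[[0,0,0],[0,0,0],1]]'
python3 -c "
import numpy as np
a=np.radians(-67.5-12*np.arange(0,31));x=48*np.cos(a);y=48*np.sin(a)
X=np.round(x*2)/2;Y=np.round(y*2)/2
for i in range(30): print('%d->%.1f: [%.1f,%.1f]'%(i,np.degrees(a[i+1])%360,X[i+1]-X[i],-(Y[i+1]-Y[i])),end='\n' if i%5==4 else '  ')"
```

```text
time: 6.6
tool_pos: [0.6113, 0.1295, 0.1097]
tool_rot: [0.0, 1.0, -0.0, -0.0]
ft_force: [0.1, -1.8, 1.6]
finger_gap: 0.0187
grip_force: 30.0
0->280.5: [-10.0,2.5]  1->268.5: [-10.0,1.0]  2->256.5: [-9.5,-1.5]  3->244.5: [-9.5,-3.0]  4->232.5: [-8.5,-5.5]
5->220.5: [-7.5,-7.0]  6->208.5: [-5.5,-8.0]  7->196.5: [-4.0,-9.5]  8->184.5: [-2.0,-9.5]  9->172.5: [0.5,-10.5]
10->160.5: [2.5,-9.5]  11->148.5: [4.0,-9.0]  12->136.5: [6.0,-8.0]  13->124.5: [8.0,-6.5]  14->112.5: [8.5,-5.0]
15->100.5: [10.0,-2.5]  16->88.5: [10.0,-1.0]  17->76.5: [9.5,1.5]  18->64.5: [9.5,3.0]  19->52.5: [8.5,5.5]
20->40.5: [7.5,7.0]  21->28.5: [5.5,8.0]  22->16.5: [4.0,9.5]  23->4.5: [2.0,9.5]  24->352.5: [-0.5,10.5]
25->340.5: [-2.5,9.5]  26->328.5: [-4.0,9.0]  27->316.5: [-6.0,8.0]  28->304.5: [-8.0,6.5]  29->292.5: [-8.5,5.0]
```

```bash
python3 -m creep '[[[-0.010,0.0025,0],[0,0,0],1],[[-0.010,0.001,0],[0,0,0],1],[[-0.0095,-0.0015,0],[0,0,0],1],[[-0.0095,-0.003,0],[0,0,0],1],[[-0.0085,-0.0055,0],[0,0,0],1]]'
python3 -m creep '[[[-0.0075,-0.007,0],[0,0,0],1],[[-0.0055,-0.008,0],[0,0,0],1],[[-0.004,-0.0095,0],[0,0,0],1],[[-0.002,-0.0095,0],[0,0,0],1],[[0.0005,-0.0105,0],[0,0,0],1]]'
```

```text
time: 7.02
tool_pos: [0.5635, 0.1323, 0.1097]
tool_rot: [0.003, 1.0, -0.002, -0.0]
ft_force: [-1.2, -7.4, 1.1]
finger_gap: 0.0191
grip_force: 30.0
time: 7.43
tool_pos: [0.5422, 0.1794, 0.1096]
tool_rot: [0.002, 1.0, -0.001, -0.003]
ft_force: [-3.3, -3.5, 3.9]
finger_gap: 0.0192
grip_force: 30.0
```

```bash
python3 -m creep '[[[0.0025,-0.0095,0],[0,0,0],1],[[0.004,-0.009,0],[0,0,0],1],[[0.006,-0.008,0],[0,0,0],1],[[0.008,-0.0065,0],[0,0,0],1],[[0.0085,-0.005,0],[0,0,0],1]]'
python3 -m creep '[[[0.010,-0.0025,0],[0,0,0],1],[[0.010,-0.001,0],[0,0,0],1],[[0.0095,0.0015,0],[0,0,0],1],[[0.0095,0.003,0],[0,0,0],1],[[0.0085,0.0055,0],[0,0,0],1]]'
```

```text
time: 7.85
tool_pos: [0.5743, 0.218, 0.1096]
tool_rot: [0.001, 1.0, -0.0, -0.001]
ft_force: [-1.6, -8.2, 3.3]
finger_gap: 0.0195
grip_force: 30.0
time: 8.27
tool_pos: [0.6193, 0.2104, 0.1095]
tool_rot: [0.002, 1.0, -0.0, -0.004]
ft_force: [-10.0, -6.4, 9.2]
finger_gap: 0.0191
grip_force: 30.0
```

```bash
python3 -m creep '[[[0.0075,0.007,0],[0,0,0],1],[[0.0055,0.008,0],[0,0,0],1],[[0.002,0.0045,0],[0,0,0],1],[[0,0,0],[0,0,0],1],[[0,0,0],[0,0,0],1]]'
python3 -m creep '[[[0.001,0.0025,0],[0,0,0],1],[[0,0,0],[0,0,0],1],[[0,0,0],[0,0,0],1],[[0,0,0],[0,0,0],1],[[0,0,0],[0,0,0],1]]'
python3 -m creep '[[[0.001,0.0025,0],[0,0,0],1],[[0,0,0],[0,0,0],1],[[0,0,0],[0,0,0],1],[[0,0,0],[0,0,0],1],[[0,0,0],[0,0,0],1]]'
```

```text
time: 8.68
tool_pos: [0.6341, 0.1911, 0.1095]
tool_rot: [0.002, 1.0, -0.001, -0.003]
ft_force: [-7.2, -5.4, 8.0]
finger_gap: 0.0191
grip_force: 30.0
time: 9.1
tool_pos: [0.6345, 0.19, 0.1095]
tool_rot: [0.001, 1.0, -0.0, -0.004]
ft_force: [-8.8, -4.1, 8.6]
finger_gap: 0.0192
grip_force: 30.0
time: 9.52
tool_pos: [0.6353, 0.188, 0.1095]
tool_rot: [0.001, 1.0, 0.0, -0.004]
ft_force: [-8.4, -2.4, 7.3]
finger_gap: 0.0188
grip_force: 30.0
```

```bash
for i in 1; do python3 -m creep '[[[0.0005,0.003,0],[0,0,0],1],[[0,0,0],[0,0,0],1],[[0,0,0],[0,0,0],1],[[0,0,0],[0,0,0],1],[[0,0,0],[0,0,0],1]]'; done
python3 -m creep '[[[-0.001,0.003,0],[0,0,0],1],[[0,0,0],[0,0,0],1],[[0,0,0],[0,0,0],1],[[0,0,0],[0,0,0],1],[[0,0,0],[0,0,0],1]]'
python3 -m creep '[[[0,0.003,0],[0,0,0],1],[[0,0,0],[0,0,0],1],[[0,0,0],[0,0,0],1],[[0,0,0],[0,0,0],1],[[0,0,0],[0,0,0],1]]'
python3 -c "
import numpy as np
P=np.array([(0.6113,0.1295),(0.5635,0.1323),(0.5422,0.1794),(0.5743,0.218),(0.6193,0.2104),(0.6353,0.188)])
s=np.linalg.lstsq(np.c_[2*P,np.ones(6)],(P**2).sum(1),rcond=None)[0];print(s[:2],np.sqrt(s[2]+s[0]**2+s[1]**2))"
```

```text
time: 9.93
tool_pos: [0.636, 0.1856, 0.1096]
tool_rot: [0.0, 1.0, 0.0, -0.004]
ft_force: [-8.8, -1.4, 6.7]
finger_gap: 0.0189
grip_force: 30.0
time: 10.35
tool_pos: [0.6362, 0.1848, 0.1096]
tool_rot: [-0.001, 1.0, 0.001, -0.002]
ft_force: [-6.1, 1.1, 5.0]
finger_gap: 0.019
grip_force: 30.0
time: 10.77
tool_pos: [0.6362, 0.1847, 0.1096]
tool_rot: [-0.003, 1.0, 0.002, -0.002]
ft_force: [-5.7, 5.5, 2.5]
finger_gap: 0.0191
grip_force: 30.0
[0.5897882  0.17249901] 0.04806284643748655
```

```bash
python3 -m creep '[[[0,0.004,0],[0,0,0],1],[[0,0,0],[0,0,0],1],[[0,0,0],[0,0,0],1],[[0,0,0],[0,0,0],1],[[0,0,0],[0,0,0],1]]'
python3 -m creep '[[[0,0.004,0],[0,0,0],1],[[0,0,0],[0,0,0],1],[[0,0,0],[0,0,0],1],[[0,0,0],[0,0,0],1],[[0,0,0],[0,0,0],1]]'

```

```text
time: 11.18
tool_pos: [0.6361, 0.1846, 0.1097]
tool_rot: [-0.006, 1.0, 0.003, -0.001]
ft_force: [-4.5, 11.6, 2.6]
finger_gap: 0.0187
grip_force: 30.0
time: 11.6
tool_pos: [0.6362, 0.1845, 0.1097]
tool_rot: [-0.008, 1.0, 0.004, -0.001]
ft_force: [-4.3, 17.3, -0.7]
finger_gap: 0.0187
grip_force: 30.0
```

```bash
python3 -m creep '[[[-0.0005,-0.005,0],[0,0,0],1],[[-0.0005,-0.005,0],[0,0,0],1],[[-0.0005,-0.004,0],[0,0,0],1],[[0,0,0],[0,0,0],1],[[0,0,0],[0,0,0],1]]'
python3 -c "
import numpy as np
a=np.radians(14.7+12*np.arange(0,31));x=48*np.cos(a);y=48*np.sin(a)
X=np.round(x*2)/2;Y=np.round(y*2)/2
for i in range(30): print('[%.1f,%.1f]'%(X[i+1]-X[i],-(Y[i+1]-Y[i])),end='  ->%.4f,%.4f\n'%(.5898+X[i+1]/1000,.1725+Y[i+1]/1000) if i%5==4 else '  ')"
```

```text
time: 12.02
tool_pos: [0.636, 0.1854, 0.1096]
tool_rot: [-0.0, 1.0, -0.0, -0.001]
ft_force: [-5.8, -1.1, 2.9]
finger_gap: 0.0193
grip_force: 30.0
[-3.5,-9.5]  [-5.5,-8.5]  [-7.0,-7.0]  [-8.5,-5.5]  [-9.5,-4.0]  ->0.6023,0.2190
[-9.5,-1.5]  [-10.5,0.5]  [-9.5,2.5]  [-9.0,4.5]  [-8.0,6.5]  ->0.5558,0.2065
[-6.0,7.5]  [-4.5,9.0]  [-3.0,9.5]  [-0.5,10.5]  [1.5,9.5]  ->0.5433,0.1605
[3.5,9.5]  [5.5,8.5]  [7.0,7.0]  [8.5,5.5]  [9.5,4.0]  ->0.5773,0.1260
[9.5,1.5]  [10.5,-0.5]  [9.5,-2.5]  [9.0,-4.5]  [8.0,-6.5]  ->0.6238,0.1385
[6.0,-7.5]  [4.5,-9.0]  [3.0,-9.5]  [0.5,-10.5]  [-1.5,-9.5]  ->0.6363,0.1845
```

```bash
python3 -m creep '[[[-0.0045,-0.0095,0],[0,0,0],1],[[-0.0055,-0.0085,0],[0,0,0],1],[[-0.007,-0.007,0],[0,0,0],1],[[-0.0085,-0.0055,0],[0,0,0],1],[[-0.0095,-0.004,0],[0,0,0],1]]'
python3 -m creep '[[[-0.0095,-0.0015,0],[0,0,0],1],[[-0.0105,0.0005,0],[0,0,0],1],[[-0.0095,0.0025,0],[0,0,0],1],[[-0.009,0.0045,0],[0,0,0],1],[[-0.008,0.0065,0],[0,0,0],1]]'
python3 -m creep '[[[-0.006,0.0075,0],[0,0,0],1],[[-0.0045,0.009,0],[0,0,0],1],[[-0.003,0.0095,0],[0,0,0],1],[[-0.0005,0.0105,0],[0,0,0],1],[[0.0015,0.0095,0],[0,0,0],1]]'
```

```text
time: 12.43
tool_pos: [0.6029, 0.2187, 0.1097]
tool_rot: [0.001, 1.0, -0.001, 0.002]
ft_force: [2.4, -6.8, -0.7]
finger_gap: 0.019
grip_force: 30.0
time: 12.85
tool_pos: [0.5579, 0.2085, 0.1098]
tool_rot: [-0.001, 1.0, 0.0, 0.004]
ft_force: [7.7, -1.5, -8.0]
finger_gap: 0.0189
grip_force: 30.0
time: 13.27
tool_pos: [0.5424, 0.1639, 0.1097]
tool_rot: [-0.002, 1.0, 0.001, 0.0]
ft_force: [1.0, 5.4, -2.7]
finger_gap: 0.0194
grip_force: 30.0
```

Tracking is good, so I'll finish the first turn.

```bash
python3 -m creep '[[[0.0035,0.0095,0],[0,0,0],1],[[0.0055,0.0085,0],[0,0,0],1],[[0.007,0.007,0],[0,0,0],1],[[0.0085,0.0055,0],[0,0,0],1],[[0.0095,0.004,0],[0,0,0],1]]'
python3 -m creep '[[[0.0095,0.0015,0],[0,0,0],1],[[0.0105,-0.0005,0],[0,0,0],1],[[0.0095,-0.0025,0],[0,0,0],1],[[0.009,-0.0045,0],[0,0,0],1],[[0.008,-0.0065,0],[0,0,0],1]]'
python3 -m creep '[[[0.006,-0.0075,0],[0,0,0],1],[[0.0045,-0.009,0],[0,0,0],1],[[0.003,-0.0095,0],[0,0,0],1],[[0.0005,-0.0105,0],[0,0,0],1],[[-0.0015,-0.0095,0],[0,0,0],1]]'
```

```text
time: 13.68
tool_pos: [0.5759, 0.1263, 0.1097]
tool_rot: [-0.0, 1.0, -0.0, -0.002]
ft_force: [-2.6, 5.6, 1.6]
finger_gap: 0.019
grip_force: 30.0
time: 14.1
tool_pos: [0.6217, 0.1365, 0.1096]
tool_rot: [0.002, 1.0, -0.001, -0.003]
ft_force: [-6.2, -0.1, 4.9]
finger_gap: 0.0188
grip_force: 30.0
time: 14.52
tool_pos: [0.6371, 0.1799, 0.1097]
tool_rot: [0.003, 1.0, -0.002, 0.0]
ft_force: [0.4, -5.9, 0.0]
finger_gap: 0.0193
grip_force: 30.0
```

```bash
python3 -m creep '[[[-0.0035,-0.0095,0],[0,0,0],1],[[-0.0055,-0.0085,0],[0,0,0],1],[[-0.007,-0.007,0],[0,0,0],1],[[-0.0085,-0.0055,0],[0,0,0],1],[[-0.0095,-0.004,0],[0,0,0],1]]' | sed -n '2p;4p'
python3 -m creep '[[[-0.0095,-0.0015,0],[0,0,0],1],[[-0.0105,0.0005,0],[0,0,0],1],[[-0.0095,0.0025,0],[0,0,0],1],[[-0.009,0.0045,0],[0,0,0],1],[[-0.008,0.0065,0],[0,0,0],1]]' | sed -n '2p;4p'
python3 -m creep '[[[-0.006,0.0075,0],[0,0,0],1],[[-0.0045,0.009,0],[0,0,0],1],[[-0.003,0.0095,0],[0,0,0],1],[[-0.0005,0.0105,0],[0,0,0],1],[[0.0015,0.0095,0],[0,0,0],1]]'
```

```text
tool_pos: [0.6053, 0.2178, 0.1098]
ft_force: [4.8, -1.9, -5.4]
tool_pos: [0.5578, 0.2082, 0.1098]
ft_force: [5.0, 3.6, -6.1]
time: 15.77
tool_pos: [0.5427, 0.1627, 0.1097]
tool_rot: [-0.001, 1.0, 0.001, -0.0]
ft_force: [-0.9, 5.2, -2.2]
finger_gap: 0.0192
grip_force: 30.0
```

```bash
python3 -m creep '[[[0.0035,0.0095,0],[0,0,0],1],[[0.0055,0.0085,0],[0,0,0],1],[[0.007,0.007,0],[0,0,0],1],[[0.0085,0.0055,0],[0,0,0],1],[[0.0095,0.004,0],[0,0,0],1]]' | sed -n '2p;4p'
python3 -m creep '[[[0.0095,0.0015,0],[0,0,0],1],[[0.0105,-0.0005,0],[0,0,0],1],[[0.0095,-0.0025,0],[0,0,0],1],[[0.009,-0.0045,0],[0,0,0],1],[[0.008,-0.0065,0],[0,0,0],1]]' | sed -n '2p;4p'
python3 -m creep '[[[0.006,-0.0075,0],[0,0,0],1],[[0.0045,-0.009,0],[0,0,0],1],[[0.003,-0.0095,0],[0,0,0],1],[[0.0005,-0.0105,0],[0,0,0],1],[[-0.0015,-0.0095,0],[0,0,0],1]]'
python3 -m creep '[[[0,0,0],[0,0,0],1],[[0,0,0],[0,0,0],1],[[0,0,0],[0,0,0],1],[[0,0,0],[0,0,0],1],[[0,0,0],[0,0,0],1]]'
```

```text
tool_pos: [0.575, 0.1266, 0.1096]
ft_force: [-4.3, 4.6, 2.7]
tool_pos: [0.6215, 0.1363, 0.1096]
ft_force: [-6.7, -1.5, 4.7]
time: 17.02
tool_pos: [0.6371, 0.18, 0.1097]
tool_rot: [0.003, 1.0, -0.002, 0.0]
ft_force: [0.1, -6.6, -0.1]
finger_gap: 0.019
grip_force: 30.0
time: 17.43
tool_pos: [0.6363, 0.1836, 0.1097]
tool_rot: [0.001, 1.0, -0.001, 0.0]
ft_force: [1.6, -3.7, -0.6]
finger_gap: 0.0192
grip_force: 30.0
```

Now 1 mm short of the stop-angle position (about 1°). I'll nudge it and check that it is steady, that the lever is still latched and that the bystanders are in place.

```bash
python3 -m creep '[[[0,-0.001,0],[0,0,0],1],[[0,0,0],[0,0,0],1],[[0,0,0],[0,0,0],1],[[0,0,0],[0,0,0],1],[[0,0,0],[0,0,0],1]]'
python3 -m creep '[[[0,0,0],[0,0,0],1],[[0,0,0],[0,0,0],1],[[0,0,0],[0,0,0],1],[[0,0,0],[0,0,0],1],[[0,0,0],[0,0,0],1]]'
python3 -c "
from h import *
snap('side','d4.png')"
```

```text
time: 17.85
tool_pos: [0.6357, 0.186, 0.1097]
tool_rot: [0.0, 1.0, -0.0, -0.0]
ft_force: [0.8, -3.7, -0.6]
finger_gap: 0.019
grip_force: 30.0
time: 18.27
tool_pos: [0.6357, 0.1861, 0.1097]
tool_rot: [0.0, 1.0, -0.0, -0.0]
ft_force: [0.2, -4.1, 0.2]
finger_gap: 0.0191
grip_force: 30.0
```

View pics/d4.png

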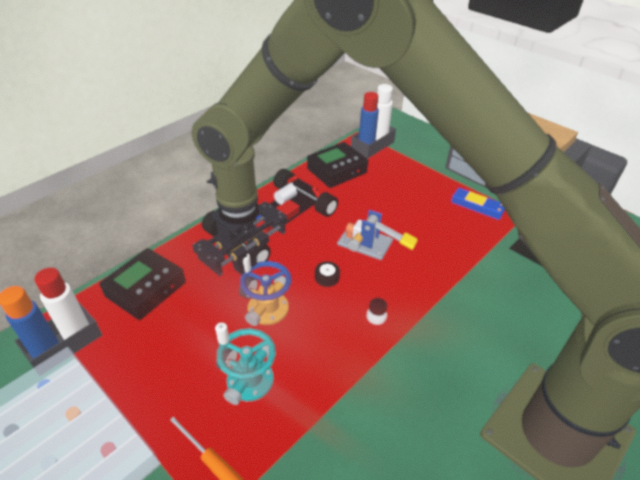

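The side view shows the knob still between the fingers at about (248,262), the lever down with its pad at (408,241), and the tyre, jar, battery, driver and car unmoved. The wheel is within about 2° of two turns and steady, so I'm handing in.

```bash
python3 -c "
from bench import r
print(r.job_done())"
```

```text
the job is handed in; nothing more can be done
None
```

The job is handed in at about 18 s: the lever is latched down, and the valve was screwed shut to its stop, then backed off two turns (within about 2° by the tool position), with the gripper still holding the knob at 30 N; `job_done()` returned no verdict.

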